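# Close up the high-voltage test box and start the test

## Robot

A 7-joint arm with a two-finger parallel gripper is mounted at the origin on the work surface. World frame = base frame: x ahead of the robot, y to its left, z up, the work surface at z = 0. Lengths are in m, angles in rad, forces in N, time in s.
With the tool pointing down it reaches from about 0.425 to 0.825 m from the base axis. Payload 3.6 kg.
Tool frame: the origin (TCP) lies at the very end of the fingers, on their centre line; the grasp point (between the pads) lies 19 mm behind it; z points along the fingers, y is the line along which they close (so a half turn about z gives the same grasp; the last joint's range is limited). The gripper opens to 85 mm and grips with 20 to 120 N. Pads are 22 mm wide; open, the fingers measure 114 mm over their backs; the gripper's body (76 mm by 85 mm) begins 54 mm behind the grasp point. The pads swing forward as they close: fully open they stand 13 mm farther back than shut.
Start: joints at [1.153, 0.615, -0.013, 1.423, 0.008, 1.103, -0.04], TCP at [0.248, -0.601, 0.231] pointing down, gripper open.
Joint ranges: [-3.12, 3.12], [-0.3, 2.06], [-1.34, 1.32], [0.26, 2.42], [-1.36, 4.5], [0.01, 1.98], [-2.84, 2.84]. Speed limits (rad/s): [2.79, 2.79, 3.14, 3.14, 3.14, 3.14, 3.14].

## Interface

Orientations are given as a rotation vector (axis times angle).
In Python, from cell import readout, get_image, camera_info, finish_job, search_frame gives the robot as it stands.
- The arm moves only by the tool play_rows, never from a script. Its argument "steps" is text: rows parted by semicolons, each of 5 numbers parted by spaces: the shift along the world's x, y, z as a fraction of full scale, then the turn about the world's z as a fraction of full scale, then the opening, from 0 (shut) to 1 (fully open). In form: tx ty tz roll grip; .... A call has 1 to 5 rows; each row is the pose to reach, as a shift and turn from the pose commanded when the call began; what a row does not reach only later rows make up. Full scale, the value 1, is 100 mm for a shift and 90 degrees for a turn. A row lasts 1/10 s, in which the tool goes at most 50 mm and 8.59 degrees, less where a joint would pass 70% of its speed; a pose out of reach is approached as far as the arm can. A call with a number of a shift or a turn outside -1 to 1 is refused whole. A call with a gripper value outside its range is refused whole. The fingers move at their own pace and stop on an object; "squeeze" is the grip in N (left out, the last holds). Time passes only in rows, so rows that repeat a pose let the fingers close. It gives the time, the measured TCP pose, the force, the opening and the grip force at its end, in the units of the state.
- readout.get_state(): the state, without advancing time (a new reading comes with each control period).
- get_image(name): name is "scene" or "side" or "wrist"; returns the picture (420x560x3 uint8, red, green, blue); there is no depth.
- camera_info(name): a dict with "fx", "fy", "cx", "cy" (pixels), "xyz" and "rotation" of the camera in the world; the wrist camera has in their place "hand_eye" (4x4, takes a point from camera to tool coordinates, whose origin is the TCP and whose axes are the flange's). Camera axes: x right, y down, z forward; pixel columns grow to the right and rows downward; lengths in m; the calibration is good to about 2 mm. A picture is of the moment at which its call begins: read the wrist's pose just before it. camera_info takes no time and is no camera call.
- finish_job(): hands the job in; it is judged then, once.
Trained networks look in the newest picture that a camera, given by its name, has taken for a name from the list of things; names that differ only in an ending like _2 or _b are one class to them, and where a whole thing is asked for, a point or a joint stands for the part that bears it (a point fixed in the world has none). Each returns a list of dicts, best first, with "p" (0 to 1); they miss things now and then, are a little off and sometimes report something else, mostly with a low value. They report only what shows in the picture. A call takes as long as a camera call. They do not tell look-alikes from the thing itself.
- search_frame(camera, label): "at" ([x, y, z] in m, in the coordinates of the camera as it stood for that picture, good to about 4 mm: the middle of the surface that is visible of it).
The state is a dict: "time": time; "joint_positions": joint angles; "qd": joint speeds; "joint_efforts": joint torques, N m; "tool_pos": TCP position; "tool_rot": TCP orientation; "ft_force": force on the tool from outside, world axes, zero at the start; "moment": the same for the moment, N m; "width": finger opening in m; "finger_force": force on a finger pad.
Only numpy, scipy, OpenCV 4.12 (cv2) and the standard library are available. Lean on these libraries where they do the work, as an engineer would, in place of code of your own. Each camera call takes 0.05 s, during which the arm holds its last target. There are 200 camera calls.

## Task

Run the insulation test on the transformer in the test box: with the fingertips push the orange-fronted slide it sits on fully home against the contact bank, push the clear lid over and gently down until it is fully shut, and only then press the green START button and let it go. Nothing needs grasping: lift nothing, do not touch the transformer itself or press the red STOP button, and leave the spare parts in their tray, the screwdriver and the bottle where they are.

Things in the scene. Friction and masses are not known exactly. Their poses are not given: they have to be found in the camera images.
- testbox: grey sheet-steel test box, fixed to the bench: an open-topped tub 260 mm deep (its x) by 280 mm wide (its y) by 85 mm high, walls 4 mm, inner floor 12 mm up. Origin: centre of its underside. Its x axis points from the operator's side to the rear (lid hinge) side, z up. A black contact bank (32 x 110 mm, top at 64 mm) stands at the rear inside wall
- slide (a joint): travel in m of the transformer's slide along the box's x axis: 0 = fully home (against the contact bank), growing towards the front (operator) of the box, at most 0.07. It stays where it is left; pushing it takes about 3 N. Hard stop at 0
- slide_face (a point): point at the middle of the front face of the slide's orange front plate, which is pushed towards the box's +x. The plate stands upright, 110 mm wide (box y), 8 mm thick, from 22 mm to 68 mm above the bench; this point is 54 mm above the bench. At least 45 mm is free between it and the box's front wall. Moves with the slide
- transformer: the transformer under test, 42 x 48 x 34 mm, yellow winding in a dark core, about 150 g, held by its own weight in a close shallow nest on the slide (underside 34 mm above the bench), behind the orange plate, its top level with that plate's top. Origin: centre of its underside. Rides along with the slide; not to be touched
- lid (a joint): opening angle in rad of the lid: 0 = fully shut, lying level on the box; 1.57 = standing upright at the rear; at most 1.65. Torque hinges (stiff friction, about 0.75 N m): it stays at whatever angle it is left, also part-way shut, and closing it takes about 1 to 4 N at point lid_push
- lid_hinge (a point): middle of the lid's hinge axis, on the rear top edge of the box, 85 mm above the bench. The axis runs along the box's y
- lid_push (a point): point on the flat outer face of the lid (the upper face when shut, the rear face when open), on its centre line, 210 mm from the hinge axis and 52 mm from the front edge, 10 mm off the plane through the hinge axis. The point's z axis points out of that face, its x axis from the front edge to the hinge. Push here from behind to swing the lid over
- lid_edge (a point): middle of the lid's free front edge. The lid is a clear pane in an aluminium frame 10 mm thick and 22 mm wide, outer faces flush, 262 mm long from hinge to this edge and 280 mm wide. A black finger lip 120 mm wide sticks out 17 mm past the edge. Shut, the lid's top is 95 mm above the bench
- startbox: grey two-button control box, fixed to the bench, 140 mm (its x) x 80 mm (its y) x 45 mm high, left or right of the test box. Origin: centre of its underside
- start (a joint): travel in m of the green START button: 0 = released, 0.006 = fully down; it springs back. Pressing it fully takes 5 N; it counts as pressed beyond 0.004
- start_top (a point): centre of the top of the green START button (28 mm across, in a 44 mm steel collar), about 67 mm above the bench when released; pressed straight down
- stop (a joint): travel in m of the red STOP button, same size and height as START, 68 mm from it on the same box; not to be pressed
- stop_top (a point): centre of the top of the red STOP button
- tray: white open tray 160 x 110 x 30 mm with spare transformers, fixed, on the other side of the test box from the control box. Origin: centre of its underside
- spare0: spare transformer with green winding, 42 x 48 x 34 mm, loose in the tray. Origin: centre of its underside
- spare1: second spare transformer, the same
- screwdriver: stubby screwdriver 130 mm long lying on the bench right of the rear of the test box, loose, under 35 mm high
- bottle: small white bottle with red cap, 48 mm across, 110 mm high, loose, left of the test box's rear. Origin: centre of its underside
Not all that is in view belongs to the job. There is more than one size of the startbox; the job needs the middle-sized.

How it is judged:
By the outcome, as a careful person would: the job done as asked, in the order asked, and still so for the second after the job is handed in, with the robot touching nothing.
It also fails if it takes over 64 s, if anything falls off the work surface, if the arm or the gripper's body presses on something with over 40 N, if the wrist force passes 120 N, or if a joint passes its speed limit or range.

## Working session

There is one attempt and no reset: what is moved stays moved. The work goes in short steps, Python scripts to look and compute and a tool call to move; the robot and the scene stay as the last step left them, time stands still between calls to the robot, and variables do not carry over. Pictures are saved under pics/ and viewed, at most 10 in all, crops included, and the job is handed in when it is done.

Besides the shell and the picture viewer there is one more tool, called after "Call:" as name(argument=value, ...) on one line, values as JSON. play_rows: Moves the arm, as the interface text tells. Its arguments: {"type":"object","properties":{"steps":{"type":"string"},"squeeze":{"type":"number"}},"required":["steps"]}

```bash
mkdir -p pics
cat > h.py <<'E'
import numpy as np, cv2
from scipy.spatial.transform import Rotation as R
from cell import readout, get_image, camera_info, finish_job, search_frame
def cam(n):
    c=camera_info(n)
    K=np.array([[c['fx'],0,c['cx']],[0,c['fy'],c['cy']],[0,0,1]])
    if 'hand_eye' in c:
        s=readout.get_state(); T=np.eye(4); T[:3,:3]=R.from_rotvec(s['tool_rot']).as_matrix(); T[:3,3]=s['tool_pos']
        T=T@np.array(c['hand_eye'])
        return K,T[:3,:3],T[:3,3]
    r=np.array(c['rotation']); r=r if r.shape==(3,3) else R.from_rotvec(r).as_matrix()
    return K,r,np.array(c['xyz'])
def snap(n,f):
    c=cam(n); im=get_image(n); cv2.imwrite('pics/'+f,cv2.cvtColor(im,cv2.COLOR_RGB2BGR)); return im,c
def px(c,P):
    K,r,t=c; q=K@(r.T@(np.array(P)-t)); return q[:2]/q[2]
def onz(c,u,v,z):
    K,r,t=c; d=r@np.linalg.inv(K)@[u,v,1]; return t+d*(z-t[2])/d[2]
def find(n,l,c):
    return [(round(d['p'],2),(c[1]@np.array(d['at'])+c[2]).round(3),px(c,c[1]@np.array(d['at'])+c[2]).round()) for d in search_frame(n,l)]
E
cat > a.py <<'E'
from h import *
for n in('scene','side'):
    im,c=snap(n,n+'0.png')
    for l in('testbox','slide_face','transformer','lid_edge','startbox','start_top','stop_top','tray','bottle','screwdriver'):
        print(n,l,*find(n,l,c)[:4])
    print(c[1:])
print(readout.get_state())
E
python3 a.py
```

```text
scene testbox (0.77, array([ 0.549, -0.072,  0.034]), array([311., 267.]))
scene slide_face (0.68, array([ 0.529, -0.064,  0.029]), array([303., 266.]))
scene transformer (0.66, array([ 0.54 , -0.058,  0.068]), array([307., 256.])) (0.29, array([0.485, 0.296, 0.065]), array([278., 164.]))
scene lid_edge (0.93, array([ 0.606, -0.093,  0.256]), array([341., 223.])) (0.46, array([ 0.528, -0.059,  0.035]), array([303., 263.]))
scene startbox (0.98, array([0.519, 0.269, 0.044]), array([289., 174.])) (0.73, array([0.253, 0.417, 0.056]), array([207., 144.])) (0.62, array([0.346, 0.267, 0.031]), array([236., 180.]))
scene start_top (0.5, array([0.553, 0.278, 0.067]), array([300., 166.]))
scene stop_top (0.62, array([0.213, 0.453, 0.087]), array([194., 130.])) (0.61, array([0.487, 0.296, 0.069]), array([279., 163.]))
scene tray (0.7, array([0.489, 0.292, 0.066]), array([279., 165.])) (0.68, array([ 0.452, -0.33 ,  0.008]), array([282., 367.])) (0.61, array([ 0.61 , -0.088,  0.252]), array([342., 223.]))
scene bottle (0.59, array([0.69 , 0.282, 0.074]), array([343., 161.]))
scene screwdriver (
[... 1744 characters left out ...]
 array([ 1.15253179,  0.61490777, -0.0125735 ,  1.42338206,  0.00808963,
        1.1033792 , -0.04038545]), 'qd': array([-1.38563588e-03, -4.45607870e-05,  6.74844379e-04, -5.20620010e-04,
       -1.10343063e-03, -1.91717039e-03, -3.26227183e-04]), 'joint_efforts': array([ 3.26519521e-04, -4.69120681e+01,  2.59136818e-01, -1.71345323e+01,
        1.00035727e-02,  1.77149832e-03, -7.33859480e-06]), 'tool_pos': array([ 0.24818909, -0.60073636,  0.2312982 ]), 'tool_rot': array([-3.08147269e+00, -6.11494987e-01, -3.86453553e-05]), 'ft_force': array([ 0.52982648, -0.10114577,  0.13289549]), 'moment': array([ 0.01898646, -0.05347812,  0.04174815]), 'finger_force': 0.0, 'width': 0.0854514856859255}
```

View images.

View pics/scene0.png

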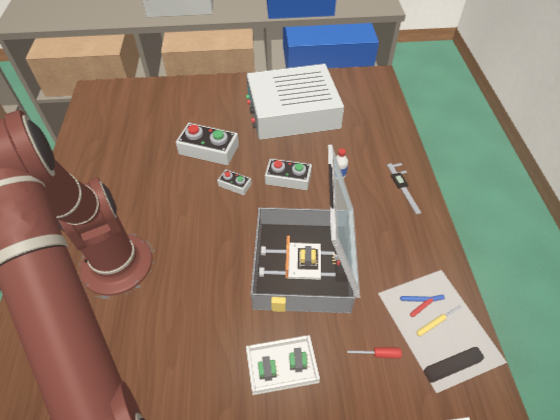

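View pics/side0.png

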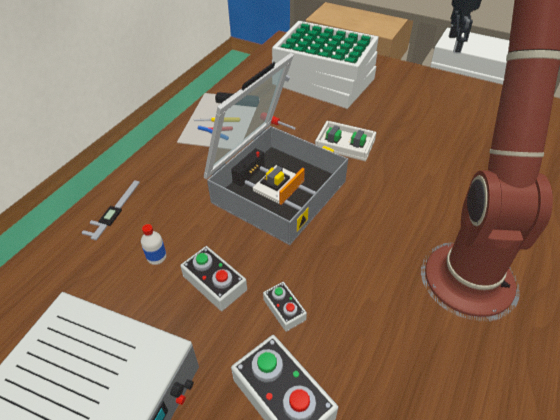

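Scene: three two-button boxes: large (207,143), small (235,181), middle (289,173; START 300,168, STOP 279,165). The middle one is the target. Test box sits around (305,258) with its orange plate at (288,257); lid is raised at (342,223).

Run:
```python
import cv2
a=cv2.imread('pics/scene0.png')[145:320,240:370]; cv2.imwrite('pics/c1.png',cv2.resize(a,None,fx=3.4,fy=3.4,interpolation=cv2.INTER_CUBIC))
a=cv2.imread('pics/side0.png')[50:310,175:355]; cv2.imwrite('pics/c2.png',cv2.resize(a,None,fx=2.3,fy=2.3,interpolation=cv2.INTER_CUBIC))
```

```text
(no output)
```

View pics/c1.png

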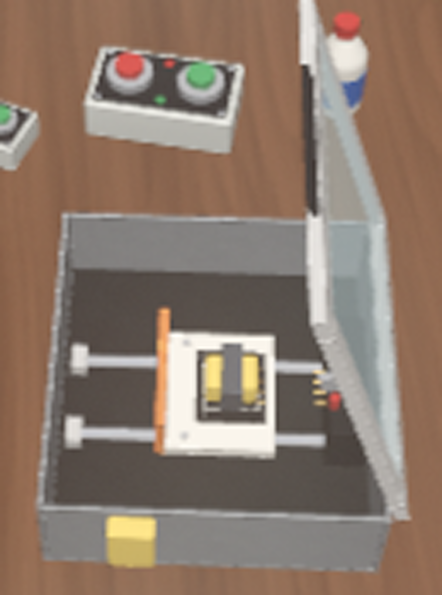

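View pics/c2.png

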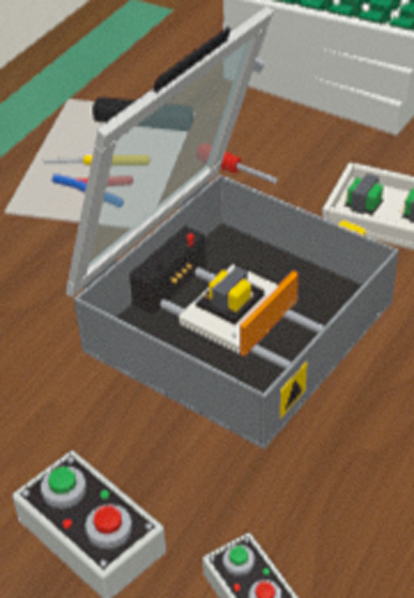

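```bash
cat > b.py <<'E'
from h import *
from scipy.optimize import least_squares
S=cam('scene');D=cam('side')
a=lambda u,v:np.array([240+u/3.4,145+v/3.4]); b=lambda u,v:np.array([175+u/2.3,50+v/2.3])
box=[(S,a(63,214),-.13,.14,.085),(S,a(41,508),-.13,-.14,.085),(S,a(388,518),.13,-.14,.085),
(D,b(265,407),-.13,.14,.085),(D,b(397,250),-.13,-.14,.085),(D,b(76,297),.13,.14,.085),(D,b(220,178),.13,-.14,.085)]
# lid free-edge corners, inner face? use outer/inner mid: off=0.005
lid=[(S,a(318,328),-.14),(S,a(303,2),.14),(D,b(100,137),.14),(D,b(268,12),-.14)]
pl=[(S,a(161,310),.055),(S,a(158,452),-.055),(D,b(299,275),-.055),(D,b(241,330),.055)]
def W(p,x,y,z):
    c,s=np.cos(p[2]),np.sin(p[2]); return np.array([p[0]+c*x-s*y,p[1]+s*x+c*y,z])
def res(p):
    r=[px(c,W(p,x,y,z))-u for c,u,x,y,z in box]
    th=p[3]
    for c,u,y in lid:
        r.append(.5*(px(c,W(p,.13-.262*np.cos(th)+.005*np.sin(th),y,.085+.262*np.sin(th)+.005*np.cos(th)))-u))
    for c,u,y in pl: r.append(px(c,W(p,p[4],y,.068))-u)
    return np.concatenate(r)
o=least_squares(res,[.58,-.06,0,1.3,-.05],loss='soft_l1'); p=o.x
print(p.round(4), np.degrees(p[2:4])); print(res(p).reshape(-1,2).round(1))
print('face',W(p,p[4],0,.054),'travel0..; push',W(p,.13-.21*np.cos(p[3])+.01*np.sin(p[3]),0,.085+.21*np.sin(p[3])+.01*np.cos(p[3])))
def tri(u1,u2):
    f=lambda q:np.r_[px(S,q)-u1,px(D,q)-u2]
    o=least_squares(f,[.5,.3,.06]); return o.x.round(4),o.fun.round(1)
print('start',tri(a(202,73),b(62,479)),'stop',tri(a(130,65),b(108,518)))
E
python3 b.py
```

```text
[ 0.5272 -0.0447 -0.1101  1.2576 -0.0427] [-6.30742786 72.05305663]
[[-0.9 -1. ]
 [-2.2 -0.2]
 [ 0.4  0.4]
 [-0.1 -4.9]
 [ 0.7 -0.9]
 [-1.4  0.2]
 [-0.6 -2.2]
 [-0.4 -1.2]
 [-0.2 -0.8]
 [ 0.2 -1.3]
 [ 0.5 -1.3]
 [-0.3 -0.9]
 [-0.7 -8.5]
 [-1.3 -1.8]
 [ 0.6 -2. ]]
face [ 0.48467481 -0.04004167  0.054     ] travel0..; push [ 0.60150563 -0.05295525  0.28786324]
start (array([0.5493, 0.2812, 0.0615]), array([-0.8,  0.4, -0.6, -0.2])) stop (array([0.4835, 0.298 , 0.0607]), array([-0.6,  0.3, -0.5, -0.2]))
```

Close crop confirms: the middle-sized startbox (START on its right, at 300,168). The slide is about 50 mm out and the lid is at about 72°. Moving over with the gripper shut.

Call:
play_rows(steps="0.35 0.5 0 -0.08 0;0.7 0.95 0 -0.16 0;0.7 0.95 0 -0.16 0")

```text
time: 1.4
tool_pos: [0.3236, -0.5004, 0.2314]
tool_rot: [-3.129, -0.23, -0.006]
ft_force: [1.1, 0.1, -0.1]
width: 0.044
finger_force: 0.0
```

Call:
play_rows(steps="0.35 0.5 0 -0.08 0;0.7 0.95 0 -0.16 0;0.7 0.95 0 -0.16 0")

```text
time: 1.7
tool_pos: [0.393, -0.405, 0.2314]
tool_rot: [-3.134, 0.162, -0.004]
ft_force: [0.2, 0.6, 0.1]
width: 0.0001
finger_force: 0.0
```

Call:
play_rows(steps="0.35 0.5 0 0 0;0.62 0.95 0 0 0;0.62 0.95 0 0 0")

```text
time: 2.0
tool_pos: [0.4546, -0.3089, 0.2314]
tool_rot: [-3.133, 0.156, -0.004]
ft_force: [0.8, 0.9, -0.3]
width: 0.0
finger_force: 0.0
```

Call:
play_rows(steps="0 0.5 0 0 0;0 0.95 0 0 0;0 0.95 0 0 0")

```text
time: 2.3
tool_pos: [0.451, -0.2134, 0.2313]
tool_rot: [-3.133, 0.155, 0.001]
ft_force: [0.4, -0.7, 0.4]
width: 0.0001
finger_force: 0.0
```

Call:
play_rows(steps="0 0.5 0 0 0;0 0.95 0 0 0;0 0.95 0 0 0")

```text
time: 2.6
tool_pos: [0.4507, -0.1192, 0.2315]
tool_rot: [-3.134, 0.156, 0.0]
ft_force: [0.8, -0.4, 0.0]
width: -0.0004
finger_force: 0.0
```

Call:
play_rows(steps="-0.05 0.5 0 0 0;-0.05 0.9 0 0 0;-0.05 0.9 0 0 0;-0.05 0.9 0 0 0")

```text
time: 3.0
tool_pos: [0.4456, -0.0361, 0.2315]
tool_rot: [3.136, -0.171, 0.001]
ft_force: [0.2, -0.6, -1.1]
width: -0.0001
finger_force: 0.0
```

```bash
cat > w.py <<'E'
import sys
from h import *
n=sys.argv[1]
im,c=snap('wrist','w%s.png'%n); im2,c2=snap('side','s%s.png'%n)
A=cv2.imread('pics/w%s.png'%n);B=cv2.imread('pics/s%s.png'%n)[40:320,150:450]
B=cv2.resize(B,(450,420)); A=A[:, 105:455]
cv2.imwrite('pics/m%s.png'%n,np.hstack([A,B]))
print(c[1].round(3),c[2].round(3))
E
python3 w.py 1
```

```text
[[-0.109 -0.945 -0.307]
 [-0.994  0.105  0.032]
 [ 0.001  0.309 -0.951]] [ 0.524 -0.044  0.374]
```

View pics/m1.png

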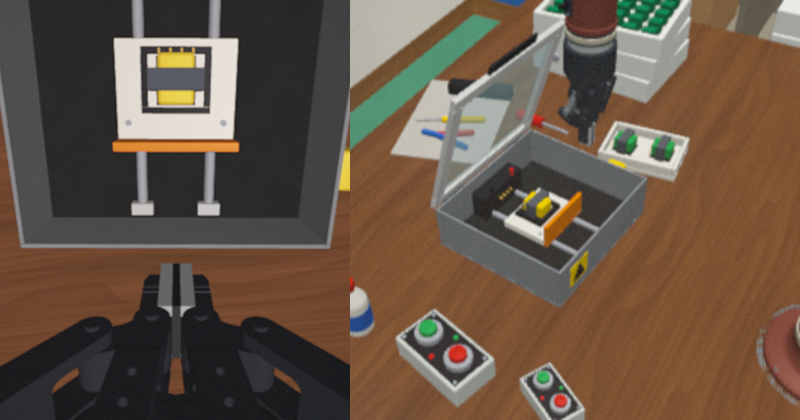

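Run:
```python
from h import *
c=cam('wrist')
print('rim',[onz(c,105+u,v,.085).round(4) for u,v in((22,247),(330,247))])
print('plate',[onz(c,105+u,v,.068).round(4) for u,v in((113,151),(239,151))])
print('bank?',[onz(c,105+u,v,.022).round(4) for u,v in((137,217),(213,217))])
print(readout.get_state()['joint_positions'].round(2))
```

```text
rim [array([0.4143, 0.1055, 0.085 ]), array([ 0.3824, -0.1709,  0.085 ])]
plate [array([0.4879, 0.0127, 0.068 ]), array([ 0.4753, -0.0969,  0.068 ])]
bank? [array([0.4104, 0.0079, 0.022 ]), array([ 0.4011, -0.0728,  0.022 ])]
[ 0.01  0.3   0.04  1.98 -0.01  0.86 -1.63]
```

Call:
play_rows(steps="0 0 -0.2 0.095 0;0 0 -0.4 0.19 0;0 0 -0.6 0.285 0;0 0 -0.8 0.38 0;0 0 -0.9 0.47 0")

```text
time: 3.6
tool_pos: [0.4445, -0.038, 0.1398]
tool_rot: [-2.987, -0.973, 0.004]
ft_force: [-0.1, -0.6, 1.0]
width: 0.0002
finger_force: 0.0
```

Call:
play_rows(steps="0 0 -0.2 0.095 0;0 0 -0.4 0.19 0;0 0 -0.6 0.285 0;0 0 -0.8 0.38 0;0 0 -0.94 0.47 0")

```text
time: 4.1
tool_pos: [0.4452, -0.0382, 0.046]
tool_rot: [2.435, 1.985, -0.002]
ft_force: [0.4, -1.5, -0.2]
width: -0.0001
finger_force: 0.0
```

Call:
play_rows(steps="0 0 0 0.06 0;0.04 -0.005 0 0.06 0;0.08 -0.01 0 0.06 0;0.12 -0.014 0 0.06 0;0.16 -0.018 0 0.06 0")

```text
time: 4.6
tool_pos: [0.4621, -0.038, 0.0476]
tool_rot: [2.342, 2.093, 0.001]
ft_force: [0.4, 0.8, 0.2]
width: 0.0001
finger_force: 0.0
```

Call:
play_rows(steps="0.05 -0.006 0 0 0;0.1 -0.012 0 0 0;0.15 -0.017 0 0 0;0.2 -0.023 0 0 0;0.25 -0.028 0 0 0")

```text
time: 5.1
tool_pos: [0.486, -0.0404, 0.0472]
tool_rot: [-2.34, -2.095, 0.002]
ft_force: [-2.8, -0.3, 1.7]
width: -0.0001
finger_force: 1.4
```

Call:
play_rows(steps="0.04 -0.005 0 0 0;0.08 -0.009 0 0 0;0.12 -0.014 0 0 0;0.16 -0.018 0 0 0;0.2 -0.023 0 0 0")

```text
time: 5.6
tool_pos: [0.504, -0.0425, 0.047]
tool_rot: [-2.339, -2.093, 0.007]
ft_force: [-10.7, 2.1, 9.0]
width: 0.0001
finger_force: 5.5
```

Run:
```python
from h import *
print(readout.get_state()['ft_force'],readout.get_state()['moment'])
_,c=snap('scene','sc2.png'); 
_,d=snap('side','sd2.png')
A=cv2.imread('pics/sc2.png')[190:320,240:370];B=cv2.imread('pics/sd2.png')[50:240,190:380]
cv2.imwrite('pics/m2.png',np.hstack([cv2.resize(A,(400,400),interpolation=2),cv2.resize(B,(400,400),interpolation=2)]))
```

```text
[-10.70134729   2.05671743   9.0172565 ] [ 0.31538344  2.04185705 -0.02608511]
```

View pics/m2.png

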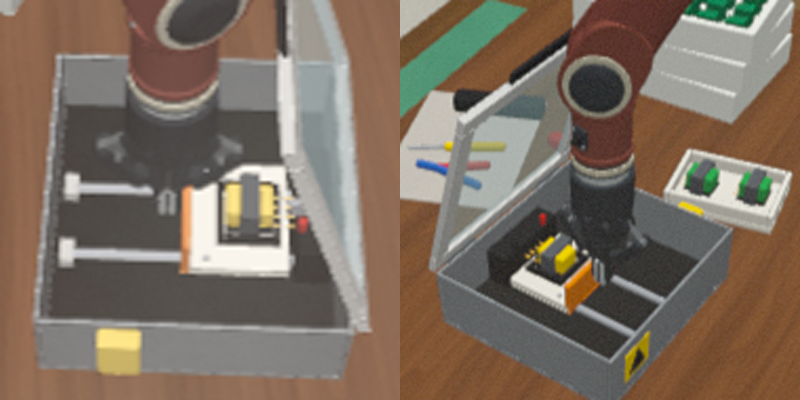

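Scene/side views: the orange plate has moved to about (301,262) in the scene image and the slide end seems to reach the contact bank. One small extra push should confirm the stop.

Call:
play_rows(steps="0.02 -0.002 0 0 0;0.04 -0.004 0 0 0;0.04 -0.004 0 0 0")

```text
time: 6.0
tool_pos: [0.5039, -0.0425, 0.0469]
tool_rot: [-2.334, -2.09, 0.017]
ft_force: [-11.7, 1.7, 10.4]
width: 0.0
finger_force: 6.4
```

Call:
play_rows(steps="-0.3 0.034 0 0 0;-0.6 0.068 0.1 0 0;-0.6 0.068 0.5 0 0;-0.6 0.068 1 0 0")

```text
time: 6.4
tool_pos: [0.4496, -0.036, 0.1474]
tool_rot: [-2.338, -2.095, 0.002]
ft_force: [2.4, -1.0, 0.1]
width: -0.0003
finger_force: 0.0
```

Call:
play_rows(steps="0 -0.2 0.4 0 0;0 -0.5 0.8 0 0;0 -0.5 0.8 0 0")

```text
time: 6.7
tool_pos: [0.4553, -0.0913, 0.2327]
tool_rot: [2.339, 2.076, 0.012]
ft_force: [0.8, -1.2, -0.5]
width: 0.0
finger_force: 0.0
```

```bash
python3 w.py 3
```

```text
[[ 0.993 -0.118 -0.024]
 [-0.119 -0.943 -0.311]
 [ 0.014  0.312 -0.95 ]] [ 0.462 -0.012  0.375]
```

View pics/m3.png

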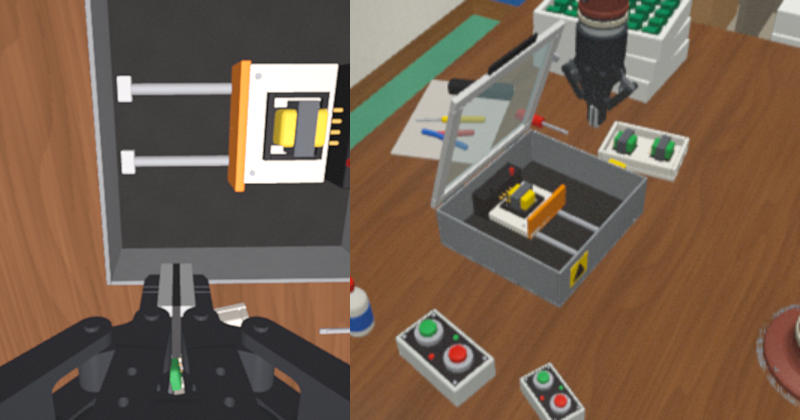

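Wrist view: white slide end at (338,125) in the crop abuts the black bank at (345,150), and the plate is at (238,125). Checking numerically.

Run:
```python
from h import *
c=cam('wrist')
o=np.array([.5275,-.0476]);y=-.1135;ax=np.array([np.cos(y),np.sin(y)]);ay=np.array([-ax[1],ax[0]])
L=lambda u,v,z:[(round(float((onz(c,u,v,z)[:2]-o)@a),4)) for a in(ax,ay)]
print('rim',L(105+95,120,.085),'plate',L(105+234,126,.068),'slide end .034/.028',L(105+338,160,.034),L(105+335,180,.028))
im=cv2.imread('pics/w3.png'); 
for v in (75,100,170,178): print(v,im[v,430:480:2].max(1))
```

```text
rim [-0.1352, 0.0165] plate [-0.0215, 0.0106] slide end .034/.028 [0.0869, -0.0239] [0.0897, -0.0451]
75 [255 255 255 255 255 255 135  21  28  28  30  30  28  30  31  27  32  50
  59  59  58  60  57  58  58]
100 [ 62  54 236 255 218  23  34  31  29  33  30  27  26  31  31  47  59  62
  61  58  58  59  57  59  57]
170 [133  23  33  30  32  29  28  28  30  35  54  65  65  63  66 105 102  74
  62  61  59  61  58  59  56]
178 [29 26 32 28 31 26 30 30 30 41 63 67 64 64 63 64 62 64 61 61 58 59 59 57
 56]
```

Slide is home. Next: over the lid and behind it.

Call:
play_rows(steps="0 0 0.4 0 0;0 0.15 0.8 0 0;0 0.3 1 0 0")

```text
time: 7.1
tool_pos: [0.4515, -0.0546, 0.3288]
tool_rot: [2.339, 2.096, 0.004]
ft_force: [0.0, 1.4, 0.1]
width: -0.0004
finger_force: 0.0
```

Call:
play_rows(steps="0 0 0.3 0 0;0 0 0.6 0 0;0 0 0.6 0 0")

```text
time: 7.4
tool_pos: [0.4525, -0.0544, 0.3896]
tool_rot: [2.335, 2.096, 0.008]
ft_force: [0.0, -0.9, -0.7]
width: -0.0001
finger_force: 0.0
```

Call:
play_rows(steps="0.4 0 0 0 0;0.8 0 0 0 0;1 0 0 0 0;1 0 0 0 0")

```text
time: 7.8
tool_pos: [0.5519, -0.055, 0.3835]
tool_rot: [-2.335, -2.095, 0.003]
ft_force: [-0.4, -1.4, -0.1]
width: -0.0002
finger_force: 0.0
```

Call:
play_rows(steps="0.4 0 0 0 0;0.8 0 0 0 0;1 0 0 0 0;1 0 0 0 0")

```text
time: 8.2
tool_pos: [0.651, -0.055, 0.3837]
tool_rot: [-2.336, -2.095, 0.004]
ft_force: [-0.4, -0.1, -0.3]
width: 0.0005
finger_force: 0.0
```

Call:
play_rows(steps="0 0 -0.4 0 0;0 0 -0.75 0 0;-0.1 0 -0.75 0 0;-0.2 0.02 -0.75 0 0;-0.3 0.03 -0.75 0 0")

```text
time: 8.7
tool_pos: [0.6178, -0.0525, 0.3116]
tool_rot: [-2.338, -2.095, 0.003]
ft_force: [0.1, -0.1, 0.1]
width: 0.0001
finger_force: 0.0
```

Call:
play_rows(steps="-0.05 0 0 0 0;-0.1 0 0 0 0;-0.15 0.01 0 0 0;-0.2 0.02 0 0 0;-0.2 0.02 0 0 0")

```text
time: 9.2
tool_pos: [0.6, -0.0513, 0.3126]
tool_rot: [2.341, 2.094, 0.0]
ft_force: [1.9, -0.2, 0.7]
width: 0.0001
finger_force: 0.4
```

Call:
play_rows(steps="-0.12 0.01 -0.07 0 0;-0.24 0.03 -0.15 0 0;-0.35 0.04 -0.23 0 0;-0.52 0.06 -0.33 0 0;-0.68 0.08 -0.44 0 0")

```text
time: 9.7
tool_pos: [0.5328, -0.043, 0.2689]
tool_rot: [2.34, 2.094, 0.004]
ft_force: [1.7, -0.9, 1.0]
width: -0.0003
finger_force: 1.0
```

Call:
play_rows(steps="-0.1 0.01 -0.08 0 0;-0.2 0.02 -0.17 0 0;-0.3 0.03 -0.27 0 0;-0.38 0.04 -0.37 0 0;-0.46 0.05 -0.48 0 0")

```text
time: 10.2
tool_pos: [0.4863, -0.0379, 0.2205]
tool_rot: [2.341, 2.095, 0.001]
ft_force: [-1.1, 0.4, 2.7]
width: -0.0002
finger_force: 0.7
```

Call:
play_rows(steps="-0.05 0 -0.1 0 0;-0.09 0.01 -0.2 0 0;-0.13 0.01 -0.31 0 0;-0.16 0.02 -0.41 0 0;-0.18 0.02 -0.51 0 0")

```text
time: 10.7
tool_pos: [0.468, -0.0359, 0.1687]
tool_rot: [-2.341, -2.095, 0.0]
ft_force: [-0.2, 0.2, 1.8]
width: 0.0
finger_force: 0.6
```

Call:
play_rows(steps="-0.02 0 -0.08 0 0;-0.04 0 -0.16 0 0;-0.05 0 -0.24 0 0;-0.06 0 -0.32 0 0;-0.07 0.01 -0.4 0 0")

```text
time: 11.2
tool_pos: [0.4612, -0.0355, 0.1286]
tool_rot: [2.341, 2.094, -0.0]
ft_force: [-0.9, -1.2, 0.7]
width: 0.0002
finger_force: 0.5
```

Call:
play_rows(steps="-0.01 0 -0.06 0 0;-0.02 0 -0.12 0 0;-0.02 0 -0.17 0 0;-0.03 0 -0.22 0 0;-0.03 0 -0.27 0 0")

```text
time: 11.7
tool_pos: [0.4582, -0.0351, 0.102]
tool_rot: [-2.341, -2.095, -0.0]
ft_force: [-0.4, 0.1, 1.6]
width: 0.0003
finger_force: 0.4
```

Gently to shut, watching the force.

Call:
play_rows(steps="0 0 -0.03 0 0;0 0 -0.05 0 0;0 0 -0.07 0 0;0 0 -0.08 0 0;0 0 -0.08 0 0")

```text
time: 12.2
tool_pos: [0.4582, -0.0352, 0.095]
tool_rot: [2.341, 2.095, -0.0]
ft_force: [-1.9, -0.9, 8.2]
width: -0.0001
finger_force: 3.7
```

Call:
play_rows(steps="0 0 -0.01 0 0;0 0 -0.02 0 0;0 0 -0.02 0 0")

```text
time: 12.5
tool_pos: [0.4583, -0.0352, 0.0949]
tool_rot: [2.339, 2.094, -0.001]
ft_force: [-6.3, 0.4, 23.3]
width: -0.0002
finger_force: 12.1
```

Call:
play_rows(steps="0 0 0.3 0 0;0 0 0.7 0 0;0 0.2 1 0 0;0.1 0.6 1 0 0;0.3 0.9 1 0 0")

```text
time: 13.0
tool_pos: [0.4883, 0.0562, 0.1939]
tool_rot: [2.34, 2.094, 0.003]
ft_force: [1.3, -0.7, -0.8]
width: -0.0001
finger_force: 0.0
```

Call:
play_rows(steps="0.3 0.4 0.1 0 0;0.6 0.8 0.2 0 0;0.61 1 0.3 0 0;0.61 1 0.3 0 0;0.61 1 0.3 0 0")

```text
time: 13.5
tool_pos: [0.5489, 0.1543, 0.2219]
tool_rot: [2.34, 2.095, -0.002]
ft_force: [-0.3, -1.0, -1.4]
width: 0.0001
finger_force: 0.0
```

```bash
python3 w.py 4
python3 - <<'E'
from h import *
c=cam('wrist')
for l in('start_top','stop_top','startbox','lid_edge'): print(l,find('wrist',l,c)[:3])
im=cv2.cvtColor(cv2.imread('pics/w4.png'),cv2.COLOR_BGR2HSV)
for n,m in(('g',cv2.inRange(im,(45,90,60),(85,255,255))),('r',cv2.inRange(im,(0,150,80),(6,255,255))|cv2.inRange(im,(172,150,80),(180,255,255)))):
    k,_,st,ce=cv2.connectedComponentsWithStats(m)
    for i in range(1,k):
        if st[i,4]>150: print(n,st[i],ce[i].round(1),onz(c,*ce[i],.067).round(4))
E
```

```text
[[ 0.994 -0.105 -0.036]
 [-0.111 -0.945 -0.308]
 [-0.002  0.31  -0.951]] [0.557 0.233 0.365]
start_top [(0.71, array([0.545, 0.279, 0.069]), array([259.,  36.])), (0.71, array([0.365, 0.264, 0.048]), array([53., 87.])), (0.43, array([0.542, 0.083, 0.096]), array([283., 280.]))]
stop_top [(0.85, array([0.485, 0.3  , 0.069]), array([175.,  15.])), (0.33, array([0.529, 0.068, 0.097]), array([271., 298.]))]
startbox [(0.88, array([0.356, 0.267, 0.031]), array([55., 85.])), (0.56, array([0.517, 0.278, 0.048]), array([226.,  47.]))]
lid_edge [(0.77, array([0.529, 0.066, 0.095]), array([271., 298.]))]
g [ 245   18   34   38 1019] [261.9  36.2] [0.5477 0.2791 0.067 ]
g [ 40  78  24  22 404] [51.7 88.7] [0.3743 0.2605 0.067 ]
r [ 158    2   36   39 1086] [175.2  21.2] [0.4834 0.2968 0.067 ]
r [  0  57  11  20 179] [ 4.3 67.3] [0.342  0.2803 0.067 ]
```

View pics/m4.png

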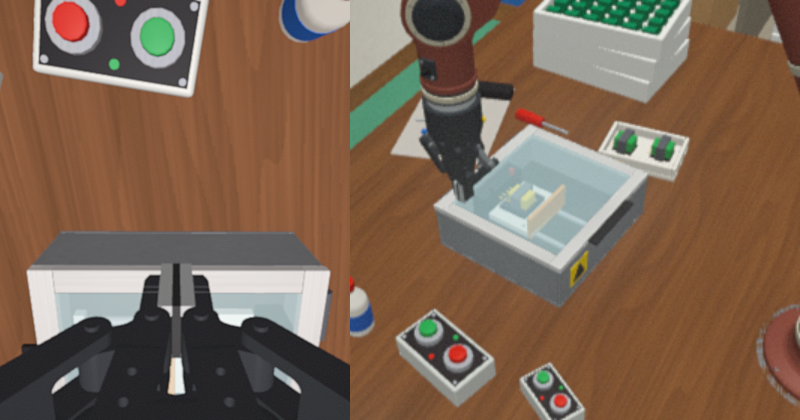

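Lid shut and slide home are visible; START is at (.548, .280). Moving over it.

Call:
play_rows(steps="0 0.4 0 0 0;0 0.8 -0.2 0 0;0 1 -0.4 0 0;0 1 -0.6 0 0")

```text
time: 14.2
tool_pos: [0.5479, 0.2595, 0.162]
tool_rot: [-2.333, -2.1, -0.005]
ft_force: [-0.6, 0.4, 0.1]
width: -0.0003
finger_force: 0.0
```

Call:
play_rows(steps="-0.01 0.13 -0.2 0 0;-0.01 0.26 -0.4 0 0;-0.01 0.26 -0.6 0 0;-0.01 0.26 -0.8 0 0;-0.01 0.26 -0.86 0 0")

```text
time: 14.7
tool_pos: [0.5471, 0.2791, 0.074]
tool_rot: [-2.341, -2.094, 0.007]
ft_force: [0.3, 0.1, 0.1]
width: -0.0001
finger_force: 0.0
```

Call:
play_rows(steps="0 0 -0.03 0 0;0 0 -0.06 0 0;0 0 -0.08 0 0;0 0 -0.1 0 0;0 0 -0.1 0 0")

```text
time: 15.2
tool_pos: [0.5487, 0.281, 0.0669]
tool_rot: [2.341, 2.095, 0.002]
ft_force: [0.7, -0.2, 1.3]
width: 0.0002
finger_force: 0.7
```

Call:
play_rows(steps="0 0 -0.02 0 0;0 0 -0.04 0 0;0 0 -0.05 0 0;0 0 -0.06 0 0;0 0 -0.06 0 0")

```text
time: 15.7
tool_pos: [0.5488, 0.281, 0.0611]
tool_rot: [2.341, 2.095, 0.002]
ft_force: [-0.4, -1.5, 5.7]
width: 0.0003
finger_force: 3.3
```

Call:
play_rows(steps="0 0 -0.01 0 0;0 0 -0.02 0 0;0 0 -0.02 0 0;0 0 -0.02 0 0")

```text
time: 16.1
tool_pos: [0.5488, 0.281, 0.061]
tool_rot: [2.34, 2.094, 0.002]
ft_force: [-2.9, -3.4, 15.3]
width: 0.0001
finger_force: 7.8
```

Call:
play_rows(steps="0 0 0.1 0 0;0 0 0.4 0 0;0 0 0.8 0 0;0 0 1 0 0;0 0 1 0 0")

```text
time: 16.6
tool_pos: [0.5495, 0.2822, 0.1614]
tool_rot: [2.341, 2.095, 0.01]
ft_force: [0.9, -0.0, -0.0]
width: -0.0001
finger_force: 0.0
```

```bash
python3 w.py 5
```

```text
[[ 0.994 -0.107 -0.031]
 [-0.111 -0.946 -0.303]
 [ 0.003  0.305 -0.952]] [0.557 0.36  0.304]
```

View pics/m5.png

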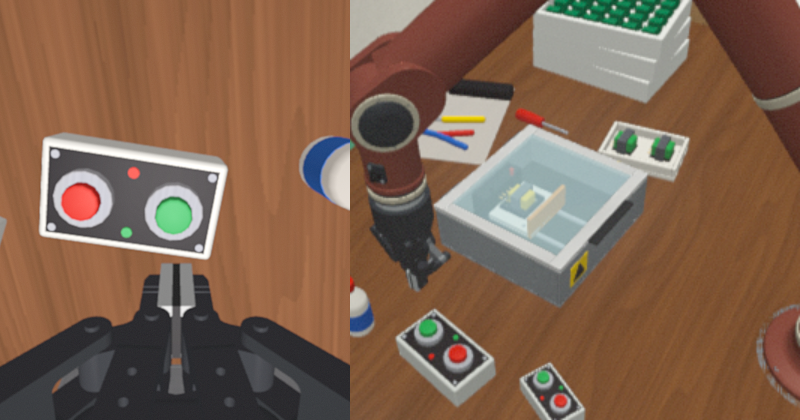

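The button bottomed out at 6 mm and was released; the lid is still shut and the slide is home.

```bash
python3 -c "from h import *; print(finish_job())"
```

```text
the job is handed in; nothing more can be done
None
```

The job is handed in, with no verdict returned: the slide stopped firmly against the contact bank, the lid is fully shut at 95 mm, and START was then pressed its full 6 mm and released, finishing at about 17 s of the 64 s allowed.

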